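# Close the light-curing unit and start the cure

## Task

The denture cast is already on the turntable of the light-curing unit. With the gripper's fingertips only, push the raised amber lid gently down until it is fully shut, then reach into the round well in the console, press the sunken green start key right down, keep it down for a full second and let it come up again. Grip and lift nothing, start only with the lid shut, leave the red stop key alone, and do not shift the cast or the things on the bench.

Things in the scene. Friction and masses are not known exactly. Their poses are not given: they have to be found in the camera images.
- curing_unit: white light-curing unit fixed to the bench, 310 mm deep (its x) x 240 mm wide (its y). Origin: centre of its underside; x points from its front (console) to its rear (hinge), y to the left seen from the front. Console (x -155 to -35 mm): top 85 mm above the bench, flat but for the well and the stop key. Chamber (x -35 to +155 mm): walls up to 108 mm, open on top, under the lid
- lid (a joint): angle of the lid in rad: 0 = fully shut, grows as the free front edge rises; starts between 0.5 and 0.95. Stiff friction hinge: the lid stays wherever it is left, at any angle; pushing it down near its front edge takes about 1 to 3 N
- lid_hinge (a point): point on the lid's hinge axis (which runs along the unit's y), middle of the width, level with the lid's underside, 108.5 mm above the bench, x = +155, y = 0 mm in the unit's frame. The lid is a flat slab, 190 mm from hinge to front edge, 240 mm wide, 12 mm thick: white frame, amber pane, with a green-grey lip (90 mm wide, 13 mm long) on the middle of the front edge
- lid_pad (a point): point on the middle line of the lid's outer face (the upper one when shut), 170 mm from the hinge axis along the lid and 12 mm out from its underside; moves with the lid, 120.5 mm above the bench when shut. Its x points from the front edge to the hinge, z out of the outer face; while the lid is open that face looks up and to the unit's rear, away from the console
- lid_liner: black inner liner, the lowest 4 mm of the lid all over its underside and under the lip, with the pane showing through; turns with the lid, origin at lid_hinge, x from the front edge to the hinge. Pushing the outer face never touches it; fingers that grip the lid or reach under it do
- well_mouth (a point): centre of the mouth of the round vertical well, at the top of the black square insert in the console (68 x 68 mm, upper face 86 mm above the bench); in the unit's frame x = -110, y = -50 mm. The well is 48 mm in diameter with rigid walls and 31 mm deep; fingertips shut together fit in
- start_key_top (a point): centre of the top of the green start key (36 mm diameter) at the bottom of the well, 21 mm below the mouth when released, straight below well_mouth; it goes down with the key
- start_key (a joint): travel of the green start key in m: 0 = up, 0.006 = right down; spring return, about 2 N to start moving and 5 N to reach the bottom stop, where it is rigid
- stop_key_top (a point): centre of the top of the red stop key (22 mm diameter), which stands 15 mm proud of the console at x = -110, y = +85 mm in the unit's frame, top 100 mm above the bench
- stop_key (a joint): travel of the red stop key in m: 0 = up, 0.006 = down; not to be pressed
- turntable (a point): centre of the upper face of the fixed steel turntable (80 mm diameter) inside the chamber, 61 mm above the bench
- workpiece: loose dental cast with pink denture on the turntable, 58 x 50 x 32 mm, origin under its centre; below the lid, clear of it when shut by about 15 mm
- stone_model: loose buff stone cast, 62 x 54 x 36 mm, beside the unit on its left; origin under its centre
- wax_spool: loose blue spool of wax wire, 64 mm diameter, 50 mm high, standing on its end beside the unit on its left; origin under its centre
- liquid_bottle: loose amber bottle with black cap, 48 mm diameter, 95 mm high, standing beside the unit on its right; origin under its centre
- clear_box: loose clear open box, 80 x 60 x 30 mm, beside the unit on its right; origin under its centre
- mixing_bowl: loose green mixing bowl, 110 mm diameter, 65 mm high, on the bench farther right; origin under its centre
- bench_brush: loose flat brush lying on the bench farther left, about 170 mm long, 62 mm wide, 16 mm high; origin under its steel ferrule, bristles towards its +x

How it is judged (in metres and radians):
On the way, in this order (a step that is already met when the one before it is completed fails the run):
1. the lid is fully shut (value of joint lid below 0.05 rad), for 0.2 s.
2. with the lid shut, the start key is kept right down (value of joint lid below 0.05 rad and value of joint start_key above 0.0045 m), for 0.8 s.
At the end, for the whole second after the job is handed in: The lid is shut (below 0.05 rad), the start key has been held at least 4.5 mm down for 0.8 s with the lid shut and is up again (under 1.5 mm), the stop key is up, the cast stands on the turntable within 12 mm of where it was, and the other loose things are within 20 mm of theirs (value of joint lid below 0.05 rad and value of joint each of start_key, stop_key below 0.0015 m and distance of workpiece from where it was at the start of the episode below 0.012 m and angle between workpiece's own z axis and vertical below 0.1 rad and horizontal distance between workpiece and turntable below 0.03 m and distance of each of stone_model, wax_spool, liquid_bottle, clear_box, mixing_bowl, bench_brush from where it was at the start of the episode below 0.02 m); the robot touches nothing.
It fails at once if the start key is pressed with the lid open, or the stop key is pressed ((value of joint start_key above 0.003 m and value of joint lid above 0.1 rad) or value of joint stop_key above 0.002 m).
It fails at once if the lid slams shut (over 1.8 rad/s in its last 0.15 rad) or is lifted farther open (over 1.1 rad) ((value of joint lid below 0.15 rad and velocity of joint lid below -1.8 rad/s) or value of joint lid above 1.1 rad).
It fails at once if the lid is gripped or hooked from below (fingers on its black inner liner) (contact force between the fingers and lid_liner above 3 N).
It fails at once if the cast is shifted or lifted by over 15 mm or tipped (distance of workpiece from where it was at the start of the episode above 0.015 m or angle between workpiece's own z axis and vertical above 0.2 rad).
It fails at once if a loose thing on the bench is shifted or lifted by over 25 mm, or knocked over (distance of any of stone_model, wax_spool, liquid_bottle, clear_box, mixing_bowl, bench_brush from where it was at the start of the episode above 0.025 m or angle between any of stone_model, wax_spool, liquid_bottle, clear_box, mixing_bowl, bench_brush's own z axis and vertical above 0.35 rad).
It also fails if it takes over 45 s, if anything falls off the work surface, if the arm or the gripper's body presses on something with over 40 N, if the wrist force passes 120 N, or if a joint passes its speed limit or range.

## Robot

A 7-joint arm with a two-finger parallel gripper is mounted at the origin on the work surface. World frame = base frame: x ahead of the robot, y to its left, z up, the work surface at z = 0. Lengths are in mm, angles in degrees, forces in N, time in s.
With the tool pointing down it reaches from about 400 to 750 mm from the base axis. Payload 19.5 kg.
Tool frame: the origin (TCP) lies at the very end of the fingers, on their centre line; the grasp point (between the pads) lies 19 mm behind it; z points along the fingers, y is the line along which they close (so a half turn about z gives the same grasp; the last joint's range is limited). The gripper opens to 85 mm and grips with 20 to 120 N. Pads are 22 mm wide; open, the fingers measure 114 mm over their backs; the gripper's body (76 mm by 85 mm) begins 54 mm behind the grasp point. The pads swing forward as they close: fully open they stand 13 mm farther back than shut.
Start: joints at [-72.519, 40.479, -1.581, 85.061, 1.261, 54.483, -4.326], TCP at [195.423, 540.745, 231.268] pointing down, gripper open.
Joint ranges: [-155.06, 155.06], [-18.47, 123.98], [-90, 86.84], [0, 140.48], [-83.41, 263.41], [0, 116], [-161.91, 161.91]. Speed limits (degrees/s): [108.29, 108.29, 147.25, 147.25, 172.46, 172.46, 172.46].

## Interface

Orientations are given as [roll, pitch, yaw] about the fixed x, y, z axes, in that order (R = Rz(yaw) Ry(pitch) Rx(roll)).
In Python, from workcell import bot gives the robot as it stands. The module is installed in compiled form; this text tells all that it offers.
- The arm moves only by the shell command python3 -m pendant 'ROWS' [OPENING]. ROWS is JSON, one flat list of numbers, 6 for each row, row after row: the shift along the tool's x, y, z scaled (see below), then the turn, a rotation vector about the tool's x, y, z scaled (see below). In form: [dx, dy, dz, ax, ay, az, dx, dy, dz, ax, ay, az, ...]. A call has exactly 8 rows; each row shifts and turns the commanded pose from where the row before left it, along the tool's axes as they then stand; what a row does not reach is not made up. The controller multiplies each number of a shift by 0.04 m and each number of a turn by 6 degrees. A row lasts 1/8 s, in which the tool goes at most 62.5 mm and 10.7 degrees, less where a joint would pass 70% of its speed; a pose out of reach is approached as far as the arm can. A call with a number of a shift or a turn outside -1 to 1 is refused whole. A call with a gripper value outside its range is refused whole. OPENING is the closure, from 0 (fully open) to 1 (shut), set as the call begins (- or left out, the last holds). The fingers move at their own pace and stop on an object; the grip force is fixed at half the most. Time passes only in rows, so rows that do not move let the fingers close, or fill a call up. It gives the time, the measured TCP pose, the force, the opening and the grip force at its end, in the units of the state.
- bot.state(): the state, without advancing time (a new reading comes with each control period).
- bot.snapshot(name): name is "side" or "top" or "wrist"; returns (picture, depth): 420x560x3 uint8, red, green, blue; 420x560 float32, mm along the optical axis (not along the pixel's ray), 0 where there is no reading.
- bot.calibration(name): a dict with "camera_matrix" (3x3 intrinsics, pixels), "xyz" and "rotation" of the camera in the world. Camera axes: x right, y up, looking along -z (the intrinsics and any distortion apply to the point x, -y, -z); pixel columns grow to the right and rows downward; lengths in mm; the calibration is good to about 2 mm. A picture is of the moment at which its call begins: read the wrist's pose just before it. calibration takes no time and is no camera call; for the wrist camera it gives the pose at the moment of the call.
- bot.job_done(): hands the job in; it is judged then, once.
Trained networks look in the newest picture that a camera, given by its name, has taken for a name from the list of things; names that differ only in an ending like _2 or _b are one class to them, and where a whole thing is asked for, a point or a joint stands for the part that bears it (a point fixed in the world has none). Each returns a list of dicts, best first, with "p" (0 to 1); they miss things now and then, are a little off and sometimes report something else, mostly with a low value. They report only what shows in the picture. A call takes as long as a camera call.
- bot.spot_in(camera, name): "location" ([x, y, z] in mm, in the coordinates of the camera as it stood for that picture, good to about 4 mm: the middle of the surface that is visible of it).
- bot.regions_of(camera, name): "mask" (420x560 bool, what is visible of it).
- bot.spot_point(camera, name): "location" ([x, y, z] in mm, in the coordinates of the camera as it stood for that picture, good to about 4 mm: a listed point, or the origin of a listed thing).
The state is a dict: "time": time; "joint_pos": joint angles; "dq": joint speeds; "effort": joint torques, N m; "position": TCP position; "orientation": TCP orientation; "contact_force": force on the tool from outside, world axes, zero at the start; "wrist_torque": the same for the moment, N m; "width": opening from 0.0 (shut) to 1.0 (fully open); "finger_force": force on a finger pad.
Only numpy, scipy, OpenCV 4.12 (cv2) and the standard library are available. Lean on these libraries where they do the work, as an engineer would, in place of code of your own. Each camera call takes 0.05 s, during which the arm holds its last target. There are 200 camera calls.

## Working session

There is one attempt and no reset: what is moved stays moved. The work goes in short steps, Python scripts to look and compute and a shell command to move; the robot and the scene stay as the last step left them, time stands still between calls to the robot, and variables do not carry over. Pictures are saved under pics/ and viewed, at most 10 in all, crops included, and the job is handed in when it is done.

```bash
mkdir -p pics
cat > h.py <<'E'
import numpy as np, cv2
from workcell import bot
def snap(c,f=None):
    cal=bot.calibration(c); p,d=bot.snapshot(c)
    if f: cv2.imwrite('pics/'+f,p[:,:,::-1])
    return cal,p,d
def R_of(cal):
    R=np.array(cal['rotation'],float)
    return R
def w(cal,x): return R_of(cal)@np.array(x)+np.array(cal['xyz'])
E
python3 - <<'E'
from h import *
np.set_printoptions(precision=1,suppress=True)
s=bot.state(); print(s)
for c in ['side','top']:
    cal,p,d=snap(c,c+'0.png'); print(c,cal)
    for n in ['curing_unit','lid_hinge','lid_pad','well_mouth','start_key_top','stop_key_top','turntable']:
        r=bot.spot_point(c,n)
        for q in r[:2]: print(n,round(q['p'],2),w(cal,q['location']))
E
```

```text
{'time': 0.0, 'joint_pos': array([-72.5,  40.5,  -1.6,  85.1,   1.3,  54.5,  -4.3]), 'dq': array([ 0.1,  0.1,  0.1, -0.1,  0.1,  0.1, -0. ]), 'effort': array([ -0. , -88.3,   1.2, -23.6,   0. ,   0. ,  -0. ]), 'position': array([195.3, 540.5, 230.8]), 'orientation': array([-179.9,    0. ,  160.1]), 'contact_force': array([-0.6,  0.1,  0.3]), 'wrist_torque': array([ 0., -0., -0.]), 'finger_force': 0.0, 'width': 1.0000987589920944}
side {'camera_matrix': array([[496.1,   0. , 283.1],
       [  0. , 496.1, 206. ],
       [  0. ,   0. ,   1. ]]), 'xyz': array([  517.4, -1242.7,  1105.5]), 'rotation': array([51.2,  1.3, -6.1])}
curing_unit 0.55 [8396.4 6636.2 8984.4]
lid_hinge 0.91 [15957.1 14196.9 16545.2]
lid_hinge 0.55 [4739.3 2979.1 5327.4]
lid_pad 0.76 [ 9700.2  7940.  10288.3]
well_mouth 0.97 [2755.7  995.5 3343.8]
well_mouth 0.51 [1844.9   84.8 2433. ]
start_key_top 0.74 [2544.6  784.5 3132.7]
start_key_top 0.58 [2960.  1199.8 3548.1]
stop_key_top 0.71 [2610.6  850.5 3198.7]
stop_key_top 0.41 [1989.9  229.7 2578. ]
turntable 0.68 [11493.5  9733.3 12081.5]
top {'camera_matrix': array([[458.8,   0. , 279.8],
       [  0. , 458.8, 214.7],
       [  0. ,   0. ,   1. ]]), 'xyz': array([ 430.4,  -18.3, 1370.1]), 'rotation': array([  8.2,   1. , -89.4])}
curing_unit 0.83 [123815.3 123366.5 124754.9]
curing_unit 0.49 [103357.5 102908.8 104297.2]
lid_hinge 0.61 [116044.6 115595.9 116984.3]
lid_pad 0.61 [103241.9 102793.2 104181.6]
well_mouth 0.59 [115224.8 114776.1 116164.4]
well_mouth 0.17 [122547.8 122099.1 123487.5]
start_key_top 0.67 [116866.5 116417.7 117806.1]
start_key_top 0.64 [115235.  114786.3 116174.6]
stop_key_top 0.55 [115114.  114665.3 116053.7]
stop_key_top 0.44 [112464.1 112015.3 113403.7]
turntable 0.75 [119033.6 118584.9 119973.3]
```

Rotation is rpy; fix and redo with known relations fit.

```bash
sed -i "s/    R=np.array(cal\['rotation'\],float)/    from scipy.spatial.transform import Rotation as T; R=T.from_euler('xyz',cal['rotation'],degrees=True).as_matrix()/" h.py
python3 - <<'E'
from h import *
np.set_printoptions(precision=1,suppress=True)
for c in ['side','top']:
    cal,p,d=snap(c,c+'0.png'); print(c)
    for n in ['curing_unit','lid_hinge','lid_pad','well_mouth','start_key_top','stop_key_top','turntable','stone_model','wax_spool','liquid_bottle','clear_box','mixing_bowl','bench_brush']:
        for q in bot.spot_point(c,n)[:2]: print(n,round(q['p'],2),w(cal,q['location']))
E
```

```text
side
curing_unit 0.8 [587.2 -20.1   2.2]
lid_hinge 0.7 [739.5  -5.2 107.1]
lid_pad 0.56 [627.3 -17.1 236.9]
lid_pad 0.53 [ 667.3 -208.5   -3.5]
well_mouth 0.66 [480.1 -85.3  88.4]
start_key_top 0.49 [484.  -82.9  64.3]
stop_key_top 0.55 [465.1  47.3 100.8]
turntable 0.59 [648.  -19.6  59. ]
stone_model 0.42 [468.5 148.2   3.4]
wax_spool 0.45 [621.8 177.    1.9]
liquid_bottle 0.97 [ 665.2 -211.2    0.9]
clear_box 0.61 [ 537.8 -228.1   -1.3]
mixing_bowl 0.87 [ 532.5 -463.    -0.6]
mixing_bowl 0.61 [621.2 174.2   2.3]
bench_brush 0.54 [509.6 491.4   0.1]
bench_brush 0.54 [641.  -11.4  64.9]
top
curing_unit 0.66 [582.6 -21.7  -1.1]
curing_unit 0.46 [735.6  -3.1 110.3]
lid_hinge 0.95 [737.9  -4.  108.7]
lid_pad 0.91 [623.7 -18.  238.7]
well_mouth 0.73 [478.6 -83.7  84.6]
start_key_top 0.5 [482.6 -83.9  66.5]
stop_key_top 0.62 [460.8  49.9 101.6]
stop_key_top 0.3 [626.3 -15.6 238.1]
turntable 0.81 [639.2 -15.8  61.8]
turntable 0.37 [477.7 -84.1  86.2]
stone_model 0.71 [467.4 152.    2.1]
stone_model 0.2 [623.9 -19.4 237.7]
wax_spool 0.91 [617.6 176.9   1.8]
liquid_bottle 0.64 [ 665.1 -208.6    2. ]
clear_box 0.62 [ 538.2 -224.6   -1.1]
mixing_bowl 0.57 [ 536.3 -464.9    6.5]
bench_brush 0.74 [506.3 485.4   0.4]
```

View pics/top0.png

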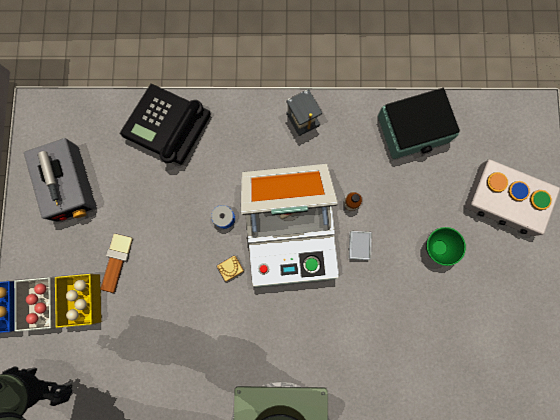

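View pics/side0.png

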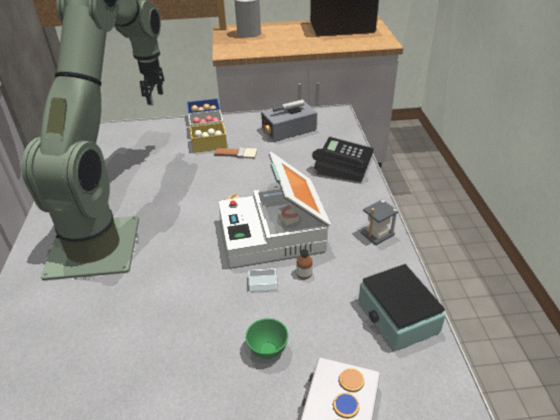

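The top view shows the unit with the lid raised (amber pane at about 289,186), the red stop key at (263,268) and the green start key at (311,264). The side view confirms this and shows the bottle and box to the right of the unit, clear of it. I estimate the unit's yaw at 6.6° and the lid at about 0.78 rad. I'll raise the tool, shut the fingers and align with the unit.

```bash
python3 -m pendant '[0,0,-0.3,0,0,-0.55,0,0,-0.3,0,0,-0.55,0,0,-0.3,0,0,-0.55,0,0,-0.3,0,0,-0.55,0,0,-0.3,0,0,-0.55,0,0,-0.3,0,0,-0.55,0,0,-0.3,0,0,-0.55,0,0,-0.3,0,0,-0.55]' 1
cat >> h.py <<'E'
YAW=np.radians(6.6); HINGE=np.array([738.5,-4.5,108.5])
def toolshift(target):
    "rows*units needed, tool axes, in units of 40 mm"
    from scipy.spatial.transform import Rotation as T
    s=bot.state(); R=T.from_euler('xyz',s['orientation'],degrees=True)
    return R.inv().apply(np.array(target)-s['position'])/40
def unit(x,y,z):
    c,s_=np.cos(YAW),np.sin(YAW); return HINGE*[1,1,0]+[c*(x-155)-s_*y, s_*(x-155)+c*y, z]
E
python3 -c "
from h import *
print(unit(155-108,0,320),unit(-110,-50,86),toolshift(unit(155-108,0,320)),bot.state()['orientation'])"
```

```text
time: 3.2
position: [195.4, 540.7, 327.7]
orientation: [-180.0, -0.0, -173.4]
contact_force: [-0.5, 0.3, 0.3]
width: 0.001
finger_force: 0.0
[631.21574132 -16.91321225 320.        ] [481.00307464 -84.62698316  86.        ] [ -9.21047341 -15.10663768   0.19347278] [-1.79994007e+02 -8.35971013e-04 -1.73362569e+02]
```

```bash
python3 -m pendant '[-0.575,-0.94,0,0,0,0,-0.575,-0.94,0,0,0,0,-0.575,-0.94,0,0,0,0,-0.575,-0.94,0,0,0,0,-0.575,-0.94,0,0,0,0,-0.575,-0.94,0,0,0,0,-0.575,-0.94,0,0,0,0,-0.575,-0.94,0,0,0,0]' && python3 -m pendant '[-0.575,-0.94,0,0,0,0,-0.575,-0.94,0,0,0,0,-0.575,-0.94,0,0,0,0,-0.575,-0.94,0,0,0,0,-0.575,-0.94,0,0,0,0,-0.575,-0.94,0,0,0,0,-0.575,-0.94,0,0,0,0,-0.575,-0.94,0,0,0,0]'
python3 - <<'E'
from h import *
print(toolshift(unit(47,0,320)))
cal,p,d=snap('side','s1.png')
p=cv2.imread('pics/s1.png')[80:300,180:380]; cv2.imwrite('pics/s1c.png',cv2.resize(p,None,fx=2.7,fy=2.7))
E
```

```text
time: 4.2
position: [413.2, 261.6, 327.4]
orientation: [180.0, 0.0, -173.5]
contact_force: [1.1, -0.6, -0.2]
width: 0.003
finger_force: 0.0
time: 5.2
position: [630.2, -16.4, 327.4]
orientation: [-180.0, 0.0, -173.5]
contact_force: [0.2, 0.4, 1.3]
width: 0.003
finger_force: 0.0
[-0.02488514 -0.01626387  0.18389725]
```

View pics/s1c.png

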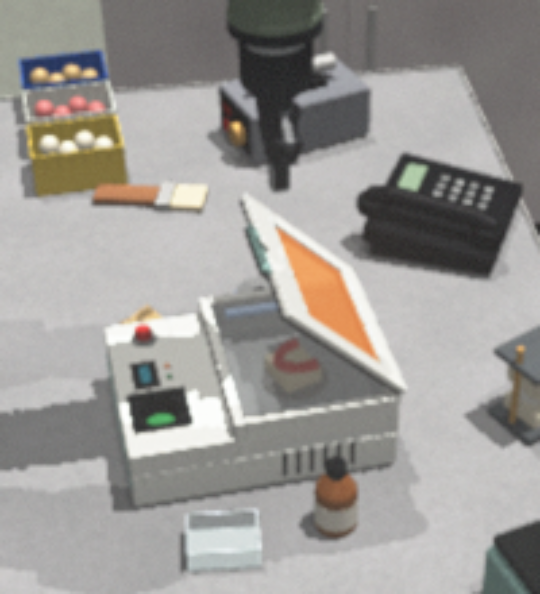

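The shut fingertips (crop 280,185) are above the outer face of the lid, near its front edge. Nothing is in the way, so I'll lower them to contact and then push along the lid's arc.

```bash
python3 -m pendant '[-0.02,0,0.27,0,0,0,-0.02,0,0.27,0,0,0,-0.02,0,0.27,0,0,0,-0.02,0,0.27,0,0,0,-0.02,0,0.27,0,0,0,-0.02,0,0.27,0,0,0,-0.02,0,0.27,0,0,0,-0.02,0,0.27,0,0,0]' && python3 -m pendant '[0.185,0,0.23,0,0,0,0.185,0,0.23,0,0,0,0.185,0,0.23,0,0,0,0.185,0,0.23,0,0,0,0.125,0,0.25,0,0,0,0.125,0,0.25,0,0,0,0.125,0,0.25,0,0,0,0.125,0,0.25,0,0,0]'
python3 - <<'E'
from h import *
cal,p,d=snap('side','s2.png')
p=cv2.imread('pics/s2.png')[80:300,180:380]; cv2.imwrite('pics/s2c.png',cv2.resize(p,None,fx=2.7,fy=2.7))
E
```

```text
time: 6.25
position: [635.8, -14.4, 240.1]
orientation: [-180.0, -0.0, -173.5]
contact_force: [-0.3, -0.1, 0.0]
width: 0.0
finger_force: 0.0
time: 7.25
position: [586.3, -20.0, 163.4]
orientation: [-180.0, 0.0, -173.5]
contact_force: [0.5, -0.3, 2.0]
width: 0.0
finger_force: 0.5
```

View pics/s2c.png

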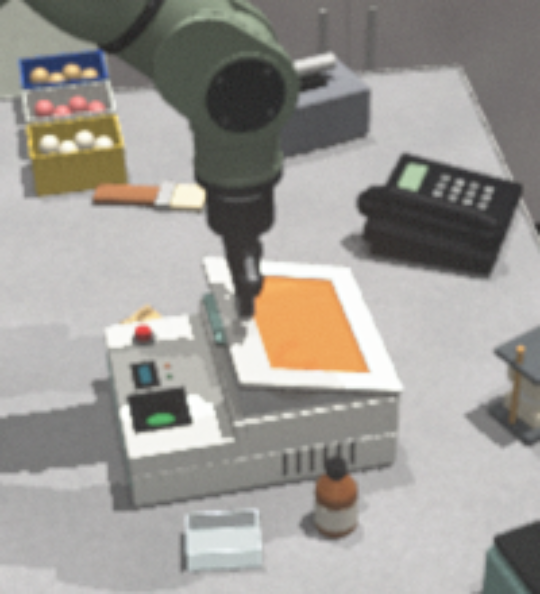

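The lid is being pushed down, with the fingertips on its front frame at about (248,312) and 2 N of contact. I'll finish slowly.

```bash
python3 -m pendant '[0.03,0,0.15,0,0,0,0.03,0,0.15,0,0,0,0.03,0,0.15,0,0,0,0.03,0,0.15,0,0,0,0.03,0,0.13,0,0,0,0.02,0,0.12,0,0,0,0,0,0.1,0,0,0,0,0,0.08,0,0,0]' && python3 -m pendant '[0,0,0.03,0,0,0,0,0,0.03,0,0,0,0,0,0.03,0,0,0,0,0,0,0,0,0,0,0,0,0,0,0,0,0,0,0,0,0,0,0,0,0,0,0,0,0,0,0,0,0]'
```

```text
time: 8.3
position: [579.7, -20.8, 122.6]
orientation: [-180.0, -0.0, -173.5]
contact_force: [-0.5, 0.6, 1.6]
width: 0.001
finger_force: 0.5
time: 9.3
position: [579.8, -20.8, 120.4]
orientation: [-180.0, 0.0, -173.5]
contact_force: [-6.5, -0.4, 21.4]
width: 0.001
finger_force: 10.7
```

The 21 N reaction at z = 120.4 means the lid has reached its stop. I'll lift off, move partway towards the well and look again.

```bash
python3 -m pendant '[0,0,-0.25,0,0,0,0,0,-0.4,0,0,0,0,0,-0.4,0,0,0,0,0,-0.2,0,0,0,0.33,-0.16,0,0,0,0,0.33,-0.16,0,0,0,0,0.33,-0.16,0,0,0,0,0.33,-0.16,0,0,0,0]'
python3 - <<'E'
from h import *
np.set_printoptions(precision=1,suppress=True)
for c in ['wrist','side','top']:
    cal,p,d=snap(c,c+'3.png'); print(c)
    for n in ['well_mouth','start_key_top','lid_pad']:
        for q in bot.spot_point(c,n)[:2]: print(n,round(q['p'],2),w(cal,q['location']))
a=[cv2.imread(f'pics/{c}3.png') for c in ['wrist','side']]
a[1]=cv2.resize(a[1][80:300,180:380],(400,420)); a[0]=cv2.resize(a[0],(400,420))
cv2.imwrite('pics/c3.png',np.hstack(a))
print(unit(-110,-50,86), toolshift(unit(-110,-50,120)))
E
```

```text
time: 10.3
position: [529.8, -52.5, 169.5]
orientation: [-180.0, 0.0, -173.5]
contact_force: [-0.5, 1.0, 0.1]
width: 0.004
finger_force: 0.0
wrist
well_mouth 0.57 [476.8 -83.4  86.2]
well_mouth 0.43 [464.1 152.4   5.4]
start_key_top 0.8 [479.6 -87.   70.9]
lid_pad 0.71 [569.9 -25.3 121.1]
side
well_mouth 0.67 [480.3 -85.2  87.8]
start_key_top 0.49 [480.2 -82.2  63.5]
lid_pad 0.72 [571.2 -23.7 119.2]
top
[481.  -84.6  86. ] [ 1.3 -0.7  1.2]
```

View pics/c3.png

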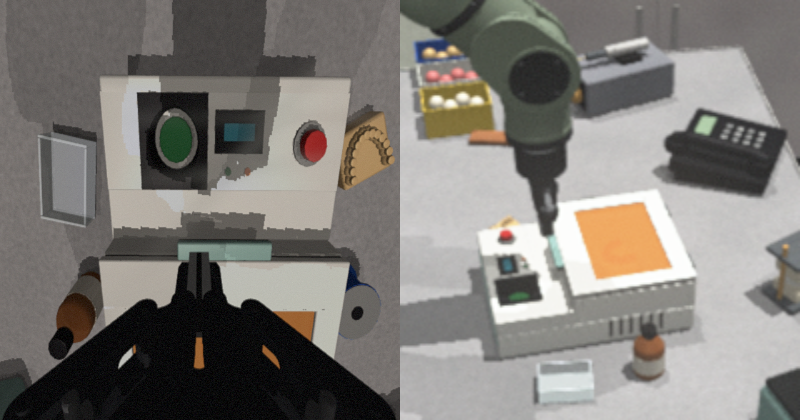

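Left: the lid is shut, the green key sits in the well at (176,138), and the red key is far off at (312,145). Right: the lid lies flat. The estimates put the well at about (480, −84.5), so I'll move over it, stop just above the mouth and check.

```bash
python3 -m pendant '[0.33,-0.18,0,0,0,0,0.33,-0.18,0,0,0,0,0.33,-0.18,0,0,0,0,0.33,-0.18,0,0,0,0,0,0,0.46,0,0,0,0,0,0.46,0,0,0,0,0,0.46,0,0,0,0,0,0.46,0,0,0]'
python3 - <<'E'
from h import *
np.set_printoptions(precision=2,suppress=True)
print(toolshift([480,-84.5,60]))
snap('wrist','w4.png'); snap('side','s4.png')
a=[cv2.resize(cv2.imread('pics/w4.png'),(400,420)),cv2.resize(cv2.imread('pics/s4.png')[160:280,200:300],(400,480))[:420]]
cv2.imwrite('pics/c4.png',np.hstack(a))
E
```

```text
time: 11.9
position: [480.9, -87.0, 95.2]
orientation: [-180.0, 0.0, -173.5]
contact_force: [-0.2, 0.2, 1.2]
width: 0.002
finger_force: 0.0
[0.02 0.06 0.88]
```

View pics/c4.png

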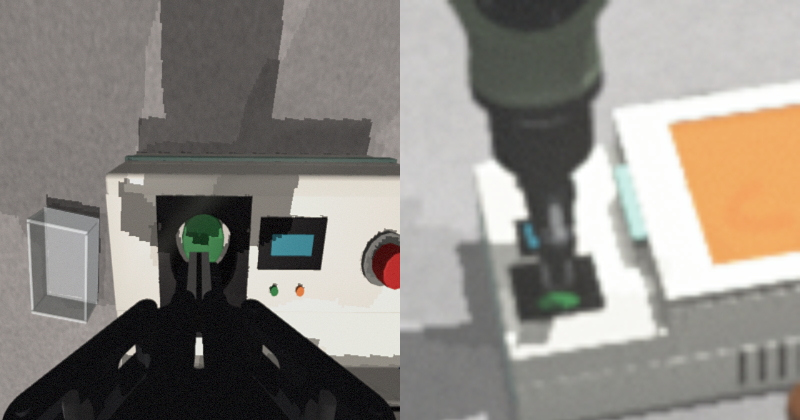

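The fingertips are centred over the green key, with the well's rim visible around them at (203,240). I'll go down with a 2.5 mm y correction.

```bash
python3 -m pendant '[0.01,0.03,0.17,0,0,0,0.01,0.03,0.17,0,0,0,0,0,0.17,0,0,0,0,0,0.17,0,0,0,0,0,0.055,0,0,0,0,0,0.055,0,0,0,0,0,0.055,0,0,0,0,0,0.055,0,0,0]'
```

```text
time: 13.0
position: [479.9, -84.6, 59.7]
orientation: [-180.0, -0.0, -173.5]
contact_force: [-1.9, -0.4, 4.7]
width: -0.0
finger_force: 2.4
```

```bash
python3 -m pendant '[0,0,0.03,0,0,0,0,0,0.03,0,0,0,0,0,0,0,0,0,0,0,0,0,0,0,0,0,0,0,0,0,0,0,0,0,0,0,0,0,0,0,0,0,0,0,0,0,0,0]' && python3 -m pendant '[0,0,0,0,0,0,0,0,0,0,0,0,0,0,0,0,0,0,0,0,0,0,0,0,0,0,0,0,0,0,0,0,0,0,0,0,0,0,0,0,0,0,0,0,0,0,0,0]'
```

```text
time: 14.0
position: [480.1, -84.6, 58.6]
orientation: [-180.0, 0.1, -173.5]
contact_force: [-7.6, 1.4, 39.1]
width: -0.002
finger_force: 19.7
time: 15.0
position: [480.0, -84.7, 58.6]
orientation: [-180.0, 0.1, -173.5]
contact_force: [-8.1, 2.0, 39.8]
width: 0.0
finger_force: 19.7
```

The key is hard on its stop (force about 40 N) and was held for well over a second. I'll release it and retreat upwards.

```bash
python3 -m pendant '[0,0,-0.15,0,0,0,0,0,-0.25,0,0,0,0,0,-0.4,0,0,0,0,0,-0.5,0,0,0,0,0,-0.5,0,0,0,0,0,-0.5,0,0,0,0,0,-0.5,0,0,0,0,0,-0.3,0,0,0]' && python3 -m pendant '[0,0,0,0,0,0,0,0,0,0,0,0,0,0,0,0,0,0,0,0,0,0,0,0,0,0,0,0,0,0,0,0,0,0,0,0,0,0,0,0,0,0,0,0,0,0,0,0]'
python3 - <<'E'
from h import *
np.set_printoptions(precision=1,suppress=True)
for c in ['wrist','side']:
    cal,p,d=snap(c,c+'5.png')
    for n in ['start_key_top','lid_pad']:
        for q in bot.spot_point(c,n)[:1]: print(c,n,round(q['p'],2),w(cal,q['location']))
E
```

```text
time: 16.0
position: [480.1, -84.6, 182.4]
orientation: [-180.0, 0.1, -173.5]
contact_force: [-0.4, 0.8, -0.7]
width: 0.003
finger_force: 0.0
time: 17.0
position: [479.9, -84.6, 181.3]
orientation: [-180.0, -0.0, -173.5]
contact_force: [0.5, 0.4, 0.3]
width: -0.0
finger_force: 0.0
side start_key_top 0.53 [570.5 -24.4 117.1]
side lid_pad 0.85 [572.2 -24.  120.4]
```

View pics/side5.png

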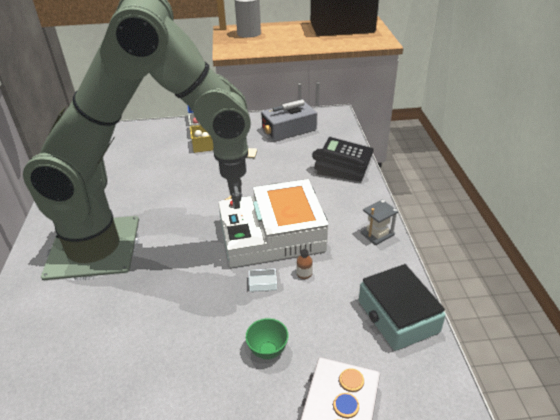

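The lid is flat and shut (290,207), the arm is clear above the console, and the bottle, box and bowl are where they were.

```bash
python3 -c "
from workcell import bot
print(bot.job_done())"
```

```text
the job is handed in; nothing more can be done
None
```

The job is handed in (no verdict was returned): the lid is shut, the start key was held at its stop for over a second and released, and the arm ended clear of everything, with no sign that the stop key, the cast or the bench items were touched.

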